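# Refit the bayonet filter cartridge on the bench suction unit

## Task

Refit the filter cartridge in the collar on top of the suction unit: set its two lugs into the collar's two slots, push it in against the spring, twist it clockwise (seen from above) to the end of its short arc and let it spring up into its notches, so that it stays locked, upright and released. Do it by feel without forcing anything, and leave the glass jar where it stands.

Things in the scene. Friction and masses are not known exactly. Their poses are not given: they have to be found in the camera images.
- cartridge_grip (a point): Filter cartridge, loose, upright on the bench, 74 mm tall, about 0.11 kg: grey barrel 40 mm in diameter, 36 mm tall, foot chamfered; on it a black grip bar 44 mm long (along x), 14 mm thick (y), 38 mm tall, from 36 to 74 mm above the barrel's bottom. This point: on the axis, 58 mm above the barrel's bottom. z up. Half a turn makes no difference.
- cartridge_lugs (a point): The cartridge's axis at mid-height of its two lugs, 12 mm above the barrel's bottom. The lugs stick out of the barrel along +x and -x, in line with the grip bar: tips 28 mm from the axis, each 12 mm wide, 8 mm tall, undersides 8 mm above the barrel's bottom.
- unit: Suction unit, fixed: green housing 190 (x) by 150 (y) by 80 mm tall; origin at the centre of its underside on the bench, z up. On the middle of its top stands the aluminium bayonet collar, 72 mm in diameter, 42 mm tall. No force on unit or collar may pass 35 N.
- port_mouth (a point): Centre of the collar's mouth, level with its flat top face, 122 mm above the bench; axes as the unit's. Bore 43 mm wide. Two slots 15 mm wide run from the bore along +x and -x - but the collar sits turned by an unknown angle, up to 0.32 rad either way, not shown by this reading (the slots can be seen from above or felt). It does not turn when worked.
- port_plate (a point): Centre of the sprung plate in the bore, 12 mm below the mouth when free. Lugs off the slots: the barrel goes in 8 mm, then the lugs stand on the rigid top face; over the slots it reaches the plate. Spring: 2 N to start, 0.35 N more per mm; hard stop with the barrel's bottom 33.5 mm below the mouth. The lugs clear the lands, free to twist, from 30 mm (about 8 N).
- port_notch (a point): A notch in the underside of the collar's top, as if the collar were not turned: 60 degrees (1.05 rad) clockwise, from above, of the +x slot (the other is opposite); only this way is free. 15 mm wide, far side a hard stop. Let go there, the spring lifts the cartridge 8 mm till its barrel's bottom is 22 mm below the mouth (grip point 36 mm above) and holds it with 5 N.
- jar_middle (a point): Closed glass jar with a steel lid, 60 mm in diameter, 80 mm tall, standing loose on the bench; the point is its centre. To be left alone.
Not all that is in view belongs to the job. Leave any blue look-alike of the part that bears cartridge_grip alone.

How it is judged:
By the outcome, as a careful person would: the job done as asked, in the order asked, and still so for the second after the job is handed in, with the robot touching nothing.
It also fails if it takes over 72 s, if anything falls off the work surface, if the arm or the gripper's body presses on something with over 40 N, if the wrist force passes 120 N, or if a joint passes its speed limit or range.

## Robot

A 6-joint arm with a two-finger parallel gripper is mounted at the origin on the work surface. World frame = base frame: x ahead of the robot, y to its left, z up, the work surface at z = 0. Lengths are in mm, angles in degrees, forces in N, time in s.
With the tool pointing down it reaches from about 350 to 875 mm from the base axis. Payload 4.2 kg.
Tool frame: the origin (TCP) lies midway between the tips of the shut fingers; the grasp point (between the pads) lies 19 mm behind it (robot.hold_point_z is the distance from the TCP to the grasp point, in mm); z points along the fingers, y is the line along which they close (so a half turn about z gives the same grasp; the last joint's range is limited). The gripper opens to 87 mm and grips with 3 to 60 N. Pads are 19 mm wide; open, the fingers measure 117 mm over their backs; the gripper's body (75 mm by 190 mm) begins 51 mm behind the grasp point.
Start: joints at [91.88, 22.042, 0.453, 0, -68.411, -14.817], TCP at [139.897, 609.121, 222.55] pointing down, gripper open.
Joint ranges: [-179.83, 179.83], [-69.29, 118.12], [-61.27, 80.66], [-181.25, 117.63], [-171.15, -9.14], [-177.46, 177.46]. Speed limits (degrees/s): [159.86, 159.86, 180, 180, 180, 180].

## Interface

Orientations are given as [roll, pitch, yaw] about the fixed x, y, z axes, in that order (R = Rz(yaw) Ry(pitch) Rx(roll)).
In Python, from station import robot gives the robot as it stands.
- The arm moves only by the tool apply_moves, never from a script. Its argument "deltas" is a list of rows, each a list of 2 entries, a list of its own where there are three numbers: the shift along the tool's x, y, z in mm, then the turn, a rotation vector about the tool's x, y, z in degrees. A call has 1 to 20 rows; each row shifts and turns the commanded pose from where the row before left it, along the tool's axes as they then stand; what a row does not reach is not made up. A row lasts 1/8 s, in which the tool goes at most 62.5 mm and 10.7 degrees, less where a joint would pass 70% of its speed; a pose out of reach is approached as far as the arm can. A call with a gripper value outside its range is refused whole. "jaw" is the finger opening in mm, from 0 to 87, set as the call begins (left out, the last holds). The fingers move at their own pace and stop on an object; the grip force is fixed at half the most. Time passes only in rows, so rows that do not move let the fingers close. It gives the time, the measured TCP pose, the force, the opening and the grip force at its end, in the units of the state.
- robot.read_state(): the state, without advancing time (a new reading comes with each control period).
- robot.get_image(name): name is "scene" or "top" or "wrist"; returns the picture (480x640x3 uint8, red, green, blue); there is no depth.
- robot.camera_model(name): a dict with "fx", "fy", "cx", "cy" (pixels), "D" ([k1, k2, p1, p2, k3] as OpenCV has them; the pictures are not rectified), "R" (3x3) and "t" (3): a world point X has camera coordinates R X + t. Camera axes: x right, y down, z forward; pixel columns grow to the right and rows downward; lengths in mm; the calibration is good to about 2 mm. A picture is of the moment at which its call begins: read the wrist's pose just before it. camera_model takes no time and is no camera call; for the wrist camera it gives the pose at the moment of the call.
- robot.close_job(): hands the job in; it is judged then, once.
The state is a dict: "t": time; "joints": joint angles; "joint_vel": joint speeds; "tau": joint torques, N m; "eef_pos": TCP position; "tcp_rot": TCP orientation; "force": force on the tool from outside, world axes, zero at the start; "moment": the same for the moment, N m; "grip_width": opening from 0.0 (shut) to 1.0 (fully open); "grasp_force": force on a finger pad.
Only numpy, scipy, OpenCV 4.12 (cv2) and the standard library are available. Lean on these libraries where they do the work, as an engineer would, in place of code of your own. Each camera call takes 0.05 s, during which the arm holds its last target. There are 200 camera calls.

## Working session

There is one attempt and no reset: what is moved stays moved. The work goes in short steps, Python scripts to look and compute and a tool call to move; the robot and the scene stay as the last step left them, time stands still between calls to the robot, and variables do not carry over. Pictures are saved under pics/ and viewed, at most 10 in all, crops included, and the job is handed in when it is done.

Besides the shell and the picture viewer there is one more tool, called after "Emit:" by a JSON object that holds its "fn" and its "kwargs". apply_moves: Moves the arm, as the interface text tells. Its arguments: {"type":"object","properties":{"deltas":{"type":"array","items":{"type":"array"}},"jaw":{"type":"number"}},"required":["deltas"]}

```bash
mkdir -p pics; python3 - <<'E'
from station import robot
import cv2,numpy as np
print(robot.read_state())
for n in("scene","top"):
    im=robot.get_image(n);cv2.imwrite(f"pics/{n}0.png",im[:,:,::-1])
    m=robot.camera_model(n);print(n,m)
E
```

```text
{'t': 0.0, 'joints': array([ 9.18793917e+01,  2.20920025e+01,  3.78372965e-01, -2.90277064e-02,
       -6.84134808e+01, -1.48162130e+01]), 'joint_vel': array([ 0.04834348, -0.01510244, -0.07902139,  0.10044431,  0.10558394,
        0.0994979 ]), 'tau': array([-1.49541633e-03, -3.90665138e+01,  1.87405121e+01,  4.22037810e+00,
        1.09315210e-02, -1.90133719e-04]), 'eef_pos': array([139.77368065, 608.52852917, 221.43685185]), 'tcp_rot': array([ 1.79870217e+02, -6.43380867e-03, -1.29475235e+01]), 'force': array([-0.52874988, -0.16119207,  1.15355244]), 'moment': array([-0.01475392,  0.00127534,  0.05177697]), 'grasp_force': 0.0, 'grip_width': 1.002402901644633}
scene {'fx': 482.25984589736834, 'fy': 482.25984589736834, 'cx': 321.55335735602955, 'cy': 241.07534248655122, 'D': array([-0.09000108,  0.        ,  0.        ,  0.        ,  0.        ]), 'R': array([[-0.43117513,  0.90226223,  0.00329759],
       [ 0.76755135,  0.36871548, -0.52432225],
       [-0.47429204, -0.22354364, -0.85151354]]), 't': array([ 241.63781413, -409.30302337, 1234.9631167 ])}
top {'fx': 558.0074166286914, 'fy': 558.0074166286914, 'cx': 328.8588208003517, 'cy': 237.8940055708583, 'D': array([-0.06352426,  0.        ,  0.        ,  0.        ,  0.        ]), 'R': array([[ 1.72340609e-03, -9.99947912e-01, -1.00599658e-02],
       [-9.87451041e-01, -1.13061012e-04, -1.57925389e-01],
       [ 1.57916025e-01,  1.02058933e-02, -9.87399802e-01]]), 't': array([   8.39346069,  571.21673743, 1003.34503372])}
```

View pics/top0.png

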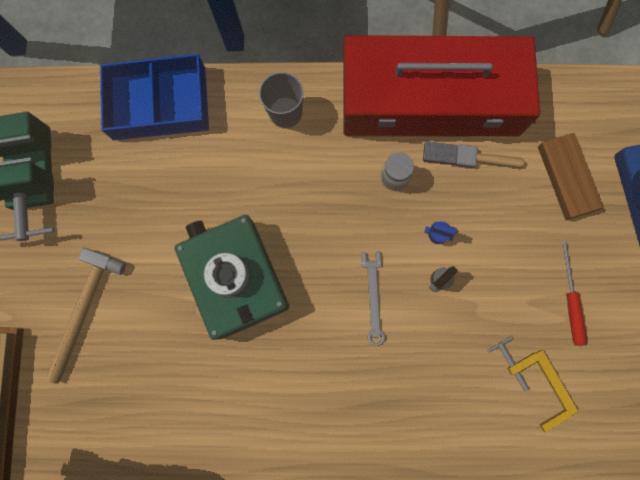

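View pics/scene0.png

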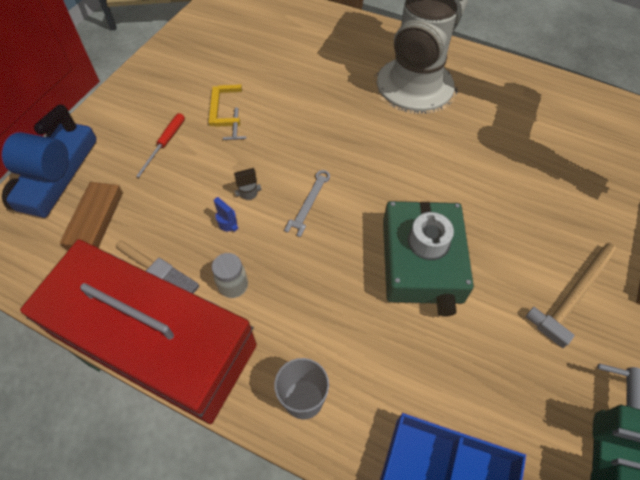

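The top view shows the cartridge near (443,279), the collar near (225,274), the blue look-alike near (441,233) and the jar near (398,171). I'll enlarge the cartridge and the collar.

```bash
cat > h.py <<'E'
import numpy as np,cv2
def ray(m,uv,z):
    "pixel -> world point at height z"
    K=np.array([[m["fx"],0,m["cx"]],[0,m["fy"],m["cy"]],[0,0,1]])
    p=cv2.undistortPoints(np.array([[uv]],float),K,np.array(m["D"]))[0,0]
    R=np.array(m["R"]);C=-R.T@m["t"];d=R.T@np.array([*p,1])
    return C+d*(z-C[2])/d[2]
E
python3 - <<'E'
import cv2,numpy as np
im=cv2.imread("pics/top0.png")
a=cv2.resize(im[250:310,413:473],(390,390),interpolation=2)
b=cv2.resize(im[244:304,195:255],(390,390),interpolation=2)
cv2.imwrite("pics/c1.png",np.hstack([a,b]))
E
```

```text
(no output)
```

View pics/c1.png

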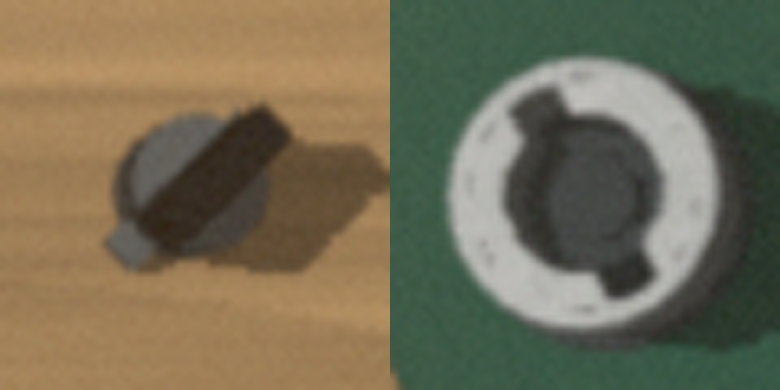

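The left crop shows the cartridge, with the bar running up-right and a lug at lower left (132,248). In the right crop the collar centre is near (584,193) and the slot ends are near (540,103) and (628,278).

```bash
python3 - <<'E'
from station import robot
from h import *
m=robot.camera_model("top");s=6.5
L=lambda u,v,z:ray(m,(413+u/s-.42,250+v/s-.42),z)
Rr=lambda u,v,z:ray(m,(195+(u-390)/s-.42,244+v/s-.42),z)
print("cam",-np.array(m["R"]).T@m["t"])
print("disc",L(200,182,36));a=L(278,118,74);b=L(152,232,74);lug=L(120,256,16)
print("bar ends",a,b,np.linalg.norm(a-b),(a+b)/2,np.degrees(np.arctan2(*(a-b)[1::-1])))
print("lug",lug)
c=Rr(584,193,122);p=Rr(540,103,122);q=Rr(628,278,122)
print("mouth",c,p,q,np.degrees(np.arctan2(*(p-q)[1::-1])),np.linalg.norm(p-q),Rr(449,193,122),Rr(719,193,122))
for uv in [(178,248),(245,217),(287,291),(215,336)]: print(ray(m,uv,80))
print("jar",ray(m,(399,163),80))
print("blue",ray(m,(441,231),50))
E
```

```text
cam [ 405.58983689   -1.78242654 1080.99675076]
disc [ 497.30440898 -206.02187673   36.        ]
bar ends [ 511.84148984 -220.96517102   74.        ] [ 480.07192518 -184.82709792   74.        ] 48.11720654860788 [ 495.95670751 -202.89613447   74.        ] -48.68077413498159
lug [ 477.33159231 -185.7723717    16.        ]
mouth [496.93868396 188.7641315  122.        ] [521.04457867 201.33416175 122.        ] [474.35187302 176.35218444 122.        ] 28.148097540472108 52.95571689394283 [496.85033254 225.003455   122.        ] [497.01566093 152.64894562 122.        ]
[546.97004488 283.87883297  80.        ]
[604.45582393 162.3820571   80.        ]
[469.26807717  83.43488846  80.        ]
[388.93624957 210.79321898  80.        ]
jar [ 706.63875818 -121.54244499   80.        ]
blue [ 583.59955324 -201.48433935   50.        ]
```

Emit:
{"fn": "apply_moves", "kwargs": {"deltas": [[[33.1,44.6,0],[0,0,0]],[[33.1,44.6,0],[0,0,0]],[[33.1,44.6,0],[0,0,0]],[[33.1,44.6,0],[0,0,0]],[[33.1,44.6,0],[0,0,0]],[[33.1,44.6,0],[0,0,0]],[[33.1,44.6,0],[0,0,0]],[[33.1,44.6,0],[0,0,0]],[[33.1,44.6,0],[0,0,0]],[[33.1,44.6,0],[0,0,0]],[[33.1,44.6,0],[0,0,0]],[[33.1,44.6,0],[0,0,0]],[[33.1,44.6,0],[0,0,0]],[[33.1,44.6,0],[0,0,0]],[[33.1,44.6,0],[0,0,0]],[[33.1,44.6,0],[0,0,0]],[[0,0,0],[0,0,8.75]],[[0,0,0],[0,0,8.75]],[[0,0,0],[0,0,8.75]],[[0,0,0],[0,0,8.75]]], "jaw": 50}}

```text
t: 2.6
eef_pos: [495.9, -204.9, 222.0]
tcp_rot: [180.0, 0.1, -48.2]
force: [0.0, -0.9, 0.6]
grip_width: 0.574
grasp_force: 0.0
```

```bash
python3 - <<'E'
from station import robot
import cv2,pickle
s=robot.read_state();m=robot.camera_model("wrist");im=robot.get_image("wrist");cv2.imwrite("pics/w1.png",im[:,:,::-1])
pickle.dump(m,open("w1.pkl","wb"))
print(s["eef_pos"],s["tcp_rot"],s["joints"],s["force"])
E
```

```text
[ 495.9155019  -204.94819768  221.97467845] [ 1.79961435e+02  6.25516314e-02 -4.82473973e+01] [-5.13700561e+00  1.35010911e+01 -1.19722091e+01 -1.61561569e-02
 -6.45987212e+01  4.68965688e+01] [ 0.03828417 -0.91149113  0.62859925]
```

View pics/w1.png

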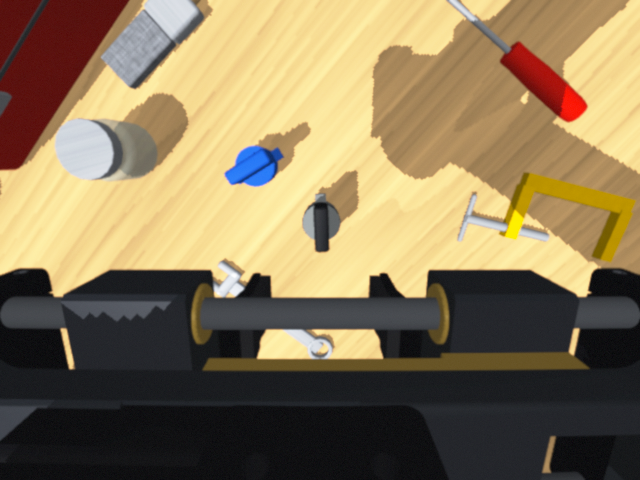

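The bar lies vertically in the wrist view from (320,200) to (322,250), with the disc centre near (321,220), so the jaws are lined up with it.

```bash
python3 - <<'E'
import pickle
from h import *
m=pickle.load(open("w1.pkl","rb"))
print("C",-np.array(m["R"]).T@m["t"])
a=ray(m,(321,201),74);b=ray(m,(321.5,250),74)
print(a,b,np.linalg.norm(a-b),(a+b)/2,np.degrees(np.arctan2(*(b-a)[1::-1])))
print("disc",ray(m,(321.5,219.5),36))
E
```

```text
C [ 541.58598539 -254.26714744  383.38573211]
[ 515.17358755 -227.06355107   74.        ] [ 483.81381264 -192.668784     74.        ] 46.54498344943821 [ 499.4937001  -209.86616753   74.        ] 132.35730936716203
disc [ 498.68929497 -209.68212574   36.        ]
```

Emit:
{"fn": "apply_moves", "kwargs": {"deltas": [[[-15,0,50],[0,0,0]],[[-15,0,50],[0,0,0]],[[0,0,0],[0,0,0]],[[0,0,0],[0,0,0]]]}}

```text
t: 3.15
eef_pos: [478.2, -183.2, 124.4]
tcp_rot: [-179.9, -0.2, -47.8]
force: [-0.4, -0.1, 0.7]
grip_width: 0.576
grasp_force: 0.0
```

```bash
python3 - <<'E'
from station import robot
import cv2,pickle
s=robot.read_state();m=robot.camera_model("wrist");im=robot.get_image("wrist");cv2.imwrite("pics/w2.png",cv2.resize(im[40:280,160:480,::-1],(800,600)))
pickle.dump(m,open("w2.pkl","wb"))
print(s["eef_pos"],s["tcp_rot"],s["force"])
E
```

```text
[ 478.23898932 -183.21340666  124.38911016] [-179.9080514    -0.18470164  -47.82970818] [-0.42518711 -0.10637391  0.68002759]
```

View pics/w2.png

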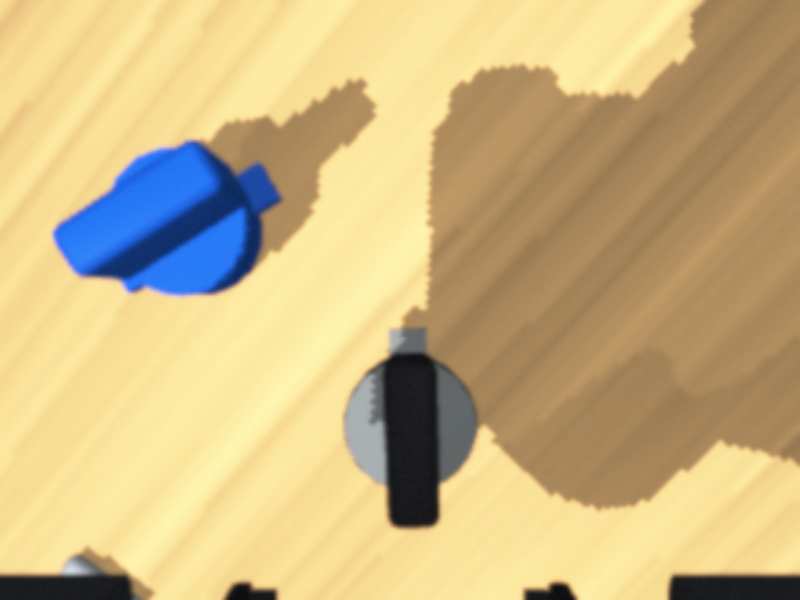

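The enlarged view shows the grip bar down to y=525 at x≈413, and the barrel top disc centred at (410.5,420). Both convert to full pixels as 160+x/2.5, 40+y/2.5.

```bash
python3 - <<'E'
import pickle
from h import *
m=pickle.load(open("w2.pkl","rb"))
P=lambda u,v,z:ray(m,(160+u/2.5-.3,40+v/2.5-.3),z)
print("C",-np.array(m["R"]).T@m["t"])
d=P(410.5,420,36);e=P(413,525,74);l=P(408,328,16)
print("disc",d,np.linalg.norm(P(344,420,36)-P(477,420,36)))
u=(l-e)[:2];u/=np.linalg.norm(u);print("ang",np.degrees(np.arctan2(u[1],u[0])))
u=np.array([np.cos(np.radians(-48)),np.sin(np.radians(-48))])
c1=e[:2]+22*u;c2=l[:2]-28*u;print(c1,c2)
t=np.array([478.6,-183.2])
v=np.array([np.sin(np.radians(-48)),-np.cos(np.radians(-48))])
for c in(c1,c2,d[:2]): print("tool dx,dy",(c-t)@u,(c-t)@v)
E
```

```text
C [ 523.53177524 -231.94631982  286.0782301 ]
disc [ 498.21803923 -208.30185952   36.        ] 39.58226377488515
ang -46.76625372089258
[ 497.84374276 -208.39974308] [ 497.52225467 -206.48611696]
tool dx,dy 31.60363593200281 2.5610315118878386
tool dx,dy 29.966417065644475 1.5194779205195879
tool dx,dy 31.78134749540019 2.217378142832933
```

Emit:
{"fn": "apply_moves", "kwargs": {"deltas": [[[31,2,0],[0,0,0]],[[0,0,0],[0,0,0]],[[0,0,40],[0,0,0]],[[0,0,20],[0,0,0]],[[0,0,12],[0,0,0]],[[0,0,9],[0,0,0]],[[0,0,0],[0,0,0]],[[0,0,0],[0,0,0]]]}}

```text
t: 4.2
eef_pos: [496.1, -207.1, 42.3]
tcp_rot: [-179.9, -0.1, -47.9]
force: [0.1, 0.0, 0.1]
grip_width: 0.577
grasp_force: 0.0
```

Emit:
{"fn": "apply_moves", "kwargs": {"deltas": [[[1,-0.7,1],[0,0,0]],[[0,0,0],[0,0,0]]]}}

```text
t: 4.45
eef_pos: [497.0, -207.3, 40.9]
tcp_rot: [-180.0, -0.0, -47.9]
force: [-0.4, 0.1, -0.4]
grip_width: 0.571
grasp_force: 0.0
```

Emit:
{"fn": "apply_moves", "kwargs": {"deltas": [[[0,0,0],[0,0,0]],[[0,0,0],[0,0,0]],[[0,0,0],[0,0,0]],[[0,0,0],[0,0,0]],[[0,0,0],[0,0,0]],[[0,0,0],[0,0,0]]], "jaw": 0}}

```text
t: 5.2
eef_pos: [496.6, -207.3, 40.5]
tcp_rot: [180.0, 0.0, -47.9]
force: [-0.2, 1.3, 0.3]
grip_width: 0.157
grasp_force: 30.0
```

Emit:
{"fn": "apply_moves", "kwargs": {"deltas": [[[0,0,-20],[0,0,0]],[[0,0,-45],[0,0,0]],[[0,0,-45],[0,0,0]],[[0,0,-40],[0,0,0]],[[-20,-15,0],[0,0,0]],[[-38,-28.3,0],[0,0,0]],[[-38,-28.3,0],[0,0,0]],[[-38,-28.3,0],[0,0,0]],[[-38,-28.3,0],[0,0,0]],[[-38,-28.3,0],[0,0,0]],[[-38,-28.3,0],[0,0,0]],[[-38,-28.3,0],[0,0,0]],[[-18,-13.3,0],[0,0,0]],[[0,0,0],[0,0,-10]],[[0,0,0],[0,0,-10]],[[0,0,0],[0,0,-10]],[[0,0,0],[0,0,-10]],[[0,0,0],[0,0,-10]],[[0,0,0],[0,0,-10]],[[0,0,0],[0,0,-10]]]}}

```text
t: 7.7
eef_pos: [460.6, 169.9, 190.1]
tcp_rot: [-180.0, 0.1, 22.4]
force: [0.1, 0.7, -1.0]
grip_width: 0.156
grasp_force: 30.0
```

Emit:
{"fn": "apply_moves", "kwargs": {"deltas": [[[0,0,0],[0,0,-6]],[[0,0,0],[0,0,0]],[[0,0,0],[0,0,0]],[[0,0,0],[0,0,0]]]}}

```text
t: 8.2
eef_pos: [461.0, 170.0, 190.5]
tcp_rot: [-180.0, 0.0, 28.0]
force: [-0.3, -0.1, -1.2]
grip_width: 0.155
grasp_force: 30.0
```

```bash
python3 - <<'E'
from station import robot
import cv2,pickle
s=robot.read_state();m=robot.camera_model("wrist");im=robot.get_image("wrist");cv2.imwrite("pics/w3.png",im[:,:,::-1])
pickle.dump(m,open("w3.pkl","wb"))
print(s["eef_pos"],s["tcp_rot"],s["force"],s["joints"])
E
```

```text
[461.01172513 170.04721649 190.48956374] [-1.79996608e+02  8.72457135e-03  2.80119460e+01] [-0.31196793 -0.10464152 -1.18238983] [ 3.92218683e+01  1.06234726e+01 -2.06318395e+01 -5.87564944e-03
 -5.87525867e+01  7.87931258e+01]
```

View pics/w3.png

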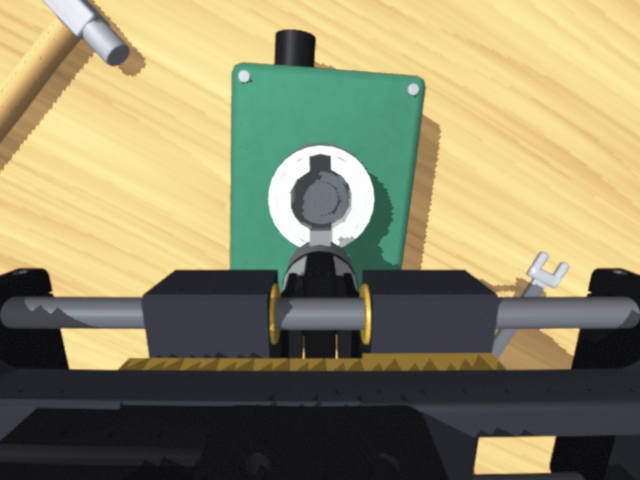

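The collar is at about (321,198), and its slots are near (320,160) and (320,238), almost in line with the tool. One crop will fix the numbers.

```bash
python3 - <<'E'
import cv2
im=cv2.imread("pics/w3.png")
cv2.imwrite("pics/w3c.png",cv2.resize(im[135:285,241:401],(640,600),interpolation=2))
E
```

```text
(no output)
```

View pics/w3c.png

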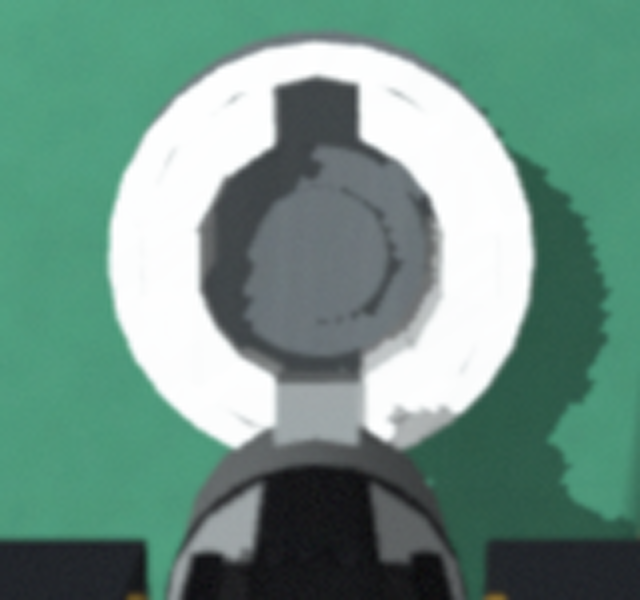

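In the crop, the collar disc runs x 110–534 with its top at 42, so its centre is about (322,254). The upper slot is centred at (317.5,110) with its end at y=80. The held cartridge's lug tip is at (319,382).

```bash
python3 - <<'E'
import pickle
from h import *
m=pickle.load(open("w3.pkl","rb"))
P=lambda u,v,z:ray(m,(241+u/4-.4,135+v/4-.4),z)[:2]
y=np.radians(28);u=np.array([np.cos(y),np.sin(y)]);v=np.array([np.sin(y),-np.cos(y)])
t=np.array([461,170.])
f=lambda p:((p-t)@u,(p-t)@v)
for n,a in dict(left=(110,254,122),right=(534,254,122),top=(322,42,122),slot=(317.5,110,122),slotend=(317.5,80,122),bl=(200,250,122),br=(442,250,122),lugtip=(319,382,166),lugL=(276,382,166),lugR=(362,382,166)).items():
    p=P(*a);print(n,p.round(1),np.round(f(p),1))
E
```

```text
left [481.5 220.8] [ 42.  -35.3]
right [515.3 157.2] [42.  36.8]
top [529.  205.3] [76.6  0.8]
slot [519.1 200.9] [65.8  0. ]
slotend [523.4 203.1] [70.6  0. ]
bl [489.3 207.6] [ 42.7 -19.9]
br [508.6 171.3] [42.6 21.2]
lugtip [486.7 183.4] [29.   0.2]
lugL [483.9 188.8] [29.  -5.8]
lugR [489.5 178.1] [29.   6.3]
```

Emit:
{"fn": "apply_moves", "kwargs": {"deltas": [[[20,0.3,0],[0,0,-1]],[[20,0.5,0],[0,0,0]],[[0,0,15],[0,0,0]],[[0,0,8],[0,0,0]],[[0,0,0],[0,0,0]],[[0,0,0],[0,0,0]],[[0,0,0],[0,0,0]]]}}

```text
t: 9.12
eef_pos: [496.7, 188.6, 168.1]
tcp_rot: [-180.0, -0.1, 29.1]
force: [0.6, 0.2, -2.1]
grip_width: 0.16
grasp_force: 30.0
```

Emit:
{"fn": "apply_moves", "kwargs": {"deltas": [[[0,0,2],[0,0,0]],[[0,0,2],[0,0,0]],[[0,0,1],[0,0,0]],[[0,0,0],[0,0,0]],[[0,0,0],[0,0,0]]]}}

```text
t: 9.75
eef_pos: [496.6, 188.5, 162.5]
tcp_rot: [180.0, 0.0, 29.1]
force: [0.8, 0.5, -1.7]
grip_width: 0.162
grasp_force: 30.0
```

Emit:
{"fn": "apply_moves", "kwargs": {"deltas": [[[0,0,1],[0,0,0]],[[0,0,1],[0,0,0]],[[0,0,1],[0,0,0]],[[0,0,0],[0,0,0]]]}}

```text
t: 10.25
eef_pos: [496.5, 188.4, 159.4]
tcp_rot: [180.0, 0.0, 29.1]
force: [0.7, 0.3, -1.1]
grip_width: 0.154
grasp_force: 30.0
```

Emit:
{"fn": "apply_moves", "kwargs": {"deltas": [[[0,0,1],[0,0,0]],[[0,0,1],[0,0,0]],[[0,0,0],[0,0,0]]]}}

```text
t: 10.62
eef_pos: [496.6, 188.5, 157.4]
tcp_rot: [180.0, 0.0, 29.1]
force: [-0.7, 1.0, -1.4]
grip_width: 0.158
grasp_force: 30.0
```

Free so far, with the bottom about 5 mm in. I'll go past the 8 mm lug level.

Emit:
{"fn": "apply_moves", "kwargs": {"deltas": [[[0,0,1],[0,0,0]],[[0,0,1],[0,0,0]],[[0,0,1],[0,0,0]],[[0,0,0],[0,0,0]]]}}

```text
t: 11.12
eef_pos: [496.5, 188.5, 154.5]
tcp_rot: [180.0, 0.0, 29.1]
force: [-0.0, 0.0, -1.5]
grip_width: 0.162
grasp_force: 30.0
```

Emit:
{"fn": "apply_moves", "kwargs": {"deltas": [[[0,0,1],[0,0,0]],[[0,0,1],[0,0,0]],[[0,0,0],[0,0,0]]]}}

```text
t: 11.5
eef_pos: [496.5, 188.4, 152.4]
tcp_rot: [180.0, 0.0, 29.1]
force: [-0.1, 0.4, -1.1]
grip_width: 0.159
grasp_force: 30.0
```

Emit:
{"fn": "apply_moves", "kwargs": {"deltas": [[[0,0,1],[0,0,0]],[[0,0,1],[0,0,0]],[[0,0,1],[0,0,0]],[[0,0,1],[0,0,0]],[[0,0,0],[0,0,0]]]}}

```text
t: 12.12
eef_pos: [496.6, 188.5, 148.6]
tcp_rot: [180.0, -0.0, 29.1]
force: [-0.6, -0.3, 0.1]
grip_width: 0.164
grasp_force: 30.0
```

Emit:
{"fn": "apply_moves", "kwargs": {"deltas": [[[0,0,1.5],[0,0,0]],[[0,0,1.5],[0,0,0]],[[0,0,1.5],[0,0,0]],[[0,0,1.5],[0,0,0]],[[0,0,0],[0,0,0]],[[0,0,0],[0,0,0]]]}}

```text
t: 12.88
eef_pos: [496.7, 188.5, 142.7]
tcp_rot: [180.0, -0.0, 29.1]
force: [-0.9, 0.3, 2.5]
grip_width: 0.158
grasp_force: 30.0
```

Emit:
{"fn": "apply_moves", "kwargs": {"deltas": [[[0,0,1.5],[0,0,0]],[[0,0,1.5],[0,0,0]],[[0,0,1.5],[0,0,0]],[[0,0,1.5],[0,0,0]],[[0,0,1.5],[0,0,0]],[[0,0,0],[0,0,0]]]}}

```text
t: 13.62
eef_pos: [496.7, 188.6, 135.2]
tcp_rot: [180.0, -0.0, 29.1]
force: [-2.0, -0.6, 5.1]
grip_width: 0.154
grasp_force: 30.0
```

Emit:
{"fn": "apply_moves", "kwargs": {"deltas": [[[0,0,1],[0,0,0]],[[0,0,1],[0,0,0]],[[0,0,1],[0,0,0]],[[0,0,1],[0,0,0]],[[0,0,0.5],[0,0,0]],[[0,0,0],[0,0,0]]]}}

```text
t: 14.38
eef_pos: [496.7, 188.5, 131.0]
tcp_rot: [180.0, -0.0, 29.1]
force: [-2.3, -1.0, 6.5]
grip_width: 0.154
grasp_force: 30.0
```

Emit:
{"fn": "apply_moves", "kwargs": {"deltas": [[[0,0,0.5],[0,0,0]],[[0,0,0.5],[0,0,0]],[[0,0,0],[0,0,0]]]}}

```text
t: 14.75
eef_pos: [496.7, 188.6, 130.1]
tcp_rot: [180.0, -0.0, 29.1]
force: [-2.6, -1.4, 7.2]
grip_width: 0.158
grasp_force: 30.0
```

```bash
python3 -c "
from station import robot
s=robot.read_state();print(s['eef_pos'],s['force'],s['moment'])"
```

```text
[496.7372182  188.57003872 130.06767987] [-2.60809005 -1.40204885  7.22207954] [-0.21522904  0.79499548 -0.02491381]
```

Emit:
{"fn": "apply_moves", "kwargs": {"deltas": [[[-0.7,0,0.3],[0,0,0]],[[0,0,0],[0,0,2]],[[0,0,0],[0,0,2]],[[0,0,0],[0,0,2]],[[0,0,0],[0,0,0]]]}}

```text
t: 15.38
eef_pos: [497.0, 188.6, 130.2]
tcp_rot: [180.0, -0.2, 23.1]
force: [-0.2, 0.3, 6.9]
grip_width: 0.158
grasp_force: 30.0
```

```bash
python3 -c "
from station import robot
s=robot.read_state();print(s['eef_pos'],s['force'],s['moment'],s['tcp_rot'])"
```

```text
[497.00683177 188.56395383 130.21089141] [-0.22698948  0.30392624  6.92593755] [-0.18055139  0.25774146 -0.01789432] [ 1.79990493e+02 -1.52192703e-01  2.30853849e+01]
```

Emit:
{"fn": "apply_moves", "kwargs": {"deltas": [[[0,0,0],[0,0,2]],[[0,0,0],[0,0,2]],[[0,0,0],[0,0,2]],[[0,0,0],[0,0,0]]]}}

```text
t: 15.88
eef_pos: [497.1, 188.6, 130.3]
tcp_rot: [-180.0, -0.2, 17.1]
force: [-1.3, -0.7, 7.0]
grip_width: 0.156
grasp_force: 30.0
```

```bash
python3 -c "
from station import robot
s=robot.read_state();print(s['eef_pos'],s['force'],s['moment'],s['tcp_rot'])"
```

```text
[497.10636681 188.57274657 130.25679323] [-1.33984423 -0.7108251   7.00819332] [-0.27418876  0.17778997 -0.03195121] [-1.79995380e+02 -1.66714616e-01  1.70912030e+01]
```

Emit:
{"fn": "apply_moves", "kwargs": {"deltas": [[[0,0,0],[0,0,3]],[[0,0,0],[0,0,3]],[[0,0,0],[0,0,3]],[[0,0,0],[0,0,3]],[[0,0,0],[0,0,3]],[[0,0,0],[0,0,3]],[[0,0,0],[0,0,3]],[[0,0,0],[0,0,3]],[[0,0,0],[0,0,0]]]}}

```text
t: 17.0
eef_pos: [497.2, 188.6, 130.3]
tcp_rot: [-179.9, -0.2, -6.9]
force: [-0.1, -1.0, 6.4]
grip_width: 0.158
grasp_force: 30.0
```

Emit:
{"fn": "apply_moves", "kwargs": {"deltas": [[[0,0,0],[0,0,2]],[[0,0,0],[0,0,2]],[[0,0,0],[0,0,2]],[[0,0,0],[0,0,2]],[[0,0,0],[0,0,2]],[[0,0,0],[0,0,2]],[[0,0,0],[0,0,2]],[[0,0,0],[0,0,2]],[[0,0,0],[0,0,0]]]}}

```text
t: 18.12
eef_pos: [497.1, 188.5, 130.3]
tcp_rot: [-179.9, -0.1, -22.9]
force: [-0.4, -1.0, 7.1]
grip_width: 0.157
grasp_force: 30.0
```

```bash
python3 -c "
from station import robot
s=robot.read_state();print(s['eef_pos'],s['force'],s['moment'],s['tcp_rot'])"
```

```text
[497.12975498 188.54424803 130.27374355] [-0.44728338 -1.00781666  7.10032348] [-0.22333202  0.22016757  0.03015948] [-1.79894242e+02 -1.28669734e-01 -2.29030111e+01]
```

Now the last degrees, 1.5 at a time, watching the moment.

Emit:
{"fn": "apply_moves", "kwargs": {"deltas": [[[0,0,0],[0,0,1.5]],[[0,0,0],[0,0,1.5]],[[0,0,0],[0,0,1.5]],[[0,0,0],[0,0,1.5]],[[0,0,0],[0,0,0]]]}}

```text
t: 18.75
eef_pos: [497.0, 188.5, 130.2]
tcp_rot: [-179.9, -0.1, -28.9]
force: [-0.5, -1.0, 6.9]
grip_width: 0.158
grasp_force: 30.0
```

```bash
python3 -c "
from station import robot
s=robot.read_state();print(s['eef_pos'],s['force'],s['moment'],s['tcp_rot'])"
```

```text
[497.01315029 188.4607778  130.19617523] [-0.52731675 -0.9565072   6.92687963] [-0.23478452  0.29774998  0.03492365] [-1.79897754e+02 -1.05475412e-01 -2.89035748e+01]
```

Emit:
{"fn": "apply_moves", "kwargs": {"deltas": [[[0,0,0],[0,0,1]],[[0,0,0],[0,0,1]],[[0,0,0],[0,0,0]]]}}

```text
t: 19.12
eef_pos: [497.0, 188.5, 130.2]
tcp_rot: [-179.9, -0.1, -30.9]
force: [0.1, 0.0, 7.8]
grip_width: 0.16
grasp_force: 30.0
```

```bash
python3 -c "
from station import robot
s=robot.read_state();print(s['eef_pos'],s['force'],s['moment'],s['tcp_rot'])"
```

```text
[497.03451099 188.48186876 130.23282834] [0.05916396 0.01999091 7.80043833] [-0.16990139  0.25725737 -0.02033633] [-1.79889607e+02 -1.05042193e-01 -3.08998349e+01]
```

Emit:
{"fn": "apply_moves", "kwargs": {"deltas": [[[0,0,0],[0,0,1]],[[0,0,0],[0,0,0]]]}}

```text
t: 19.38
eef_pos: [497.0, 188.5, 130.2]
tcp_rot: [-179.9, -0.1, -31.9]
force: [-0.6, 0.1, 6.7]
grip_width: 0.163
grasp_force: 30.0
```

```bash
python3 -c "
from station import robot
s=robot.read_state();print(s['force'],s['moment'],s['tcp_rot'])"
```

```text
[-0.6231431   0.11061212  6.65721608] [-0.26538286  0.24183422 -0.0046796 ] [-1.79890844e+02 -1.00941558e-01 -3.18948341e+01]
```

Emit:
{"fn": "apply_moves", "kwargs": {"deltas": [[[0,0,0],[0,0,1]],[[0,0,0],[0,0,0]]]}}

```text
t: 19.62
eef_pos: [496.8, 188.3, 130.2]
tcp_rot: [-179.9, -0.1, -32.9]
force: [-1.1, -1.1, 7.4]
grip_width: 0.159
grasp_force: 30.0
```

```bash
python3 -c "
from station import robot
s=robot.read_state();print(s['force'],s['moment'],s['tcp_rot'])"
```

```text
[-1.0837917  -1.08751958  7.35422647] [-0.33125401  0.41558774  0.150402  ] [-1.79924322e+02 -9.12003148e-02 -3.28724960e+01]
```

Emit:
{"fn": "apply_moves", "kwargs": {"deltas": [[[0,0,0],[0,0,0.7]],[[0,0,0],[0,0,0]]]}}

```text
t: 19.88
eef_pos: [496.6, 188.1, 130.2]
tcp_rot: [-180.0, -0.1, -33.6]
force: [-1.0, -2.0, 8.1]
grip_width: 0.156
grasp_force: 30.0
```

```bash
python3 -c "
from station import robot
s=robot.read_state();print(s['force'],s['moment'],s['tcp_rot'])"
```

```text
[-1.03424897 -2.01599891  8.05820127] [-0.45108605  0.4891819   0.19976949] [-1.79955575e+02 -8.48869700e-02 -3.35619400e+01]
```

Emit:
{"fn": "apply_moves", "kwargs": {"deltas": [[[0,0,0],[0,0,-2.2]],[[0,0,0],[0,0,0]],[[0,0,-1],[0,0,0]],[[0,0,-1],[0,0,0]],[[0,0,-1],[0,0,0]],[[0,0,-1],[0,0,0]],[[0,0,0],[0,0,0]]]}}

```text
t: 20.75
eef_pos: [496.8, 188.3, 133.9]
tcp_rot: [-179.9, -0.1, -31.4]
force: [0.2, -1.3, 5.4]
grip_width: 0.157
grasp_force: 30.0
```

```bash
python3 -c "
from station import robot
s=robot.read_state();print(s['force'],s['moment'],s['tcp_rot'])"
```

```text
[ 0.19673694 -1.27694597  5.3518748 ] [-0.3351155   0.18665507  0.02538129] [-1.79923067e+02 -8.10622897e-02 -3.14082590e+01]
```

Emit:
{"fn": "apply_moves", "kwargs": {"deltas": [[[0,0,-1],[0,0,0]],[[0,0,-1],[0,0,0]],[[0,0,-1],[0,0,0]],[[0,0,0],[0,0,0]]]}}

```text
t: 21.25
eef_pos: [496.7, 188.3, 136.7]
tcp_rot: [-179.9, -0.1, -31.4]
force: [0.4, -1.3, 5.6]
grip_width: 0.155
grasp_force: 30.0
```

```bash
python3 -c "
from station import robot
s=robot.read_state();print(s['force'],s['moment'],s['tcp_rot'])"
```

```text
[ 0.42453345 -1.27020358  5.63360982] [-0.29498124 -0.07883638 -0.03217803] [-1.79929190e+02 -6.66504180e-02 -3.14228672e+01]
```

Emit:
{"fn": "apply_moves", "kwargs": {"deltas": [[[0,0,-1],[0,0,0]],[[0,0,-1],[0,0,0]],[[0,0,0],[0,0,0]]]}}

```text
t: 21.62
eef_pos: [496.6, 188.3, 138.5]
tcp_rot: [-179.9, -0.1, -31.4]
force: [1.6, -1.1, 4.6]
grip_width: 0.156
grasp_force: 30.0
```

Emit:
{"fn": "apply_moves", "kwargs": {"deltas": [[[0,0,-1],[0,0,0]],[[0,0,0],[0,0,0]]]}}

```text
t: 21.88
eef_pos: [496.5, 188.3, 139.5]
tcp_rot: [-179.9, -0.0, -31.4]
force: [3.1, -0.6, 4.3]
grip_width: 0.16
grasp_force: 30.0
```

Emit:
{"fn": "apply_moves", "kwargs": {"deltas": [[[0,0,-0.7],[0,0,0]],[[0,0,0],[0,0,0]]]}}

```text
t: 22.12
eef_pos: [496.3, 188.4, 140.1]
tcp_rot: [-180.0, -0.0, -31.4]
force: [3.2, -1.3, 3.7]
grip_width: 0.157
grasp_force: 30.0
```

Emit:
{"fn": "apply_moves", "kwargs": {"deltas": [[[0,0,0],[0,0,0]],[[0,0,0],[0,0,0]],[[0,0,0],[0,0,0]],[[0,0,0],[0,0,0]]], "jaw": 40}}

```text
t: 22.62
eef_pos: [495.5, 188.0, 139.6]
tcp_rot: [179.9, 0.0, -31.4]
force: [0.8, 0.4, 0.8]
grip_width: 0.444
grasp_force: 0.0
```

Emit:
{"fn": "apply_moves", "kwargs": {"deltas": [[[0,0,-10],[0,0,0]],[[0,0,-30],[0,0,0]],[[0,0,-40],[0,0,0]],[[-30,0,-10],[0,0,0]],[[0,0,0],[0,0,0]],[[0,0,0],[0,0,0]]]}}

```text
t: 23.38
eef_pos: [470.4, 203.7, 230.1]
tcp_rot: [-180.0, -0.0, -31.4]
force: [-0.5, 0.2, -0.7]
grip_width: 0.461
grasp_force: 0.0
```

```bash
python3 - <<'E'
from station import robot
import cv2,pickle
s=robot.read_state();m=robot.camera_model("wrist");im=robot.get_image("wrist");cv2.imwrite("pics/w4.png",cv2.resize(im[80:280,187:453,::-1],(798,600)))
pickle.dump(m,open("w4.pkl","wb"))
print(s["eef_pos"],s["tcp_rot"],s["force"])
E
```

```text
[470.36359891 203.69883843 230.058217  ] [-1.79997375e+02 -7.43548751e-04 -3.14206845e+01] [-0.5237708   0.24867092 -0.68191568]
```

View pics/w4.png

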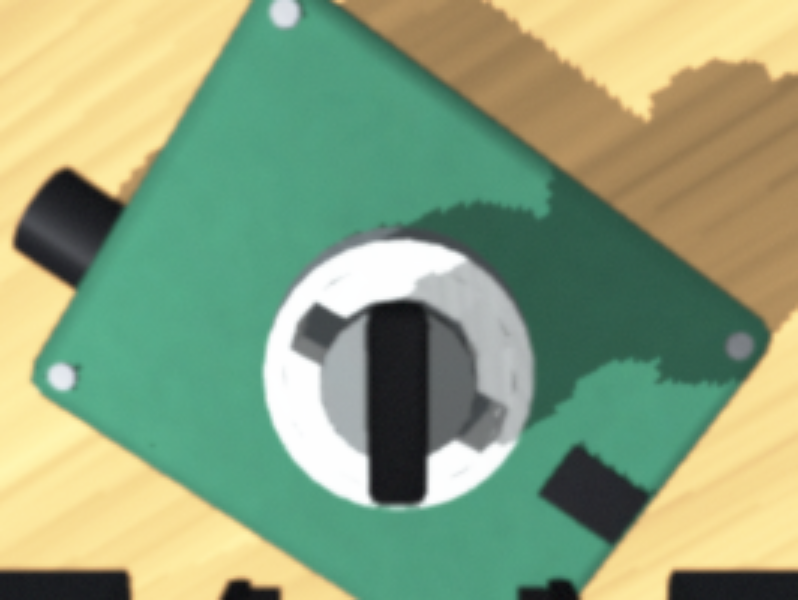

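The cartridge sits upright in the collar. The bar spans (398,300)–(398,503) and the slots at (320,333) and (485,423) are about 60° from it. I'll check its height from the apparent size.

```bash
python3 - <<'E'
import pickle
from h import *
m=pickle.load(open("w4.pkl","rb"))
P=lambda u,v,z:ray(m,(187+u/3-.3,80+v/3-.3),z)
for z in(166,174,182):
    print(z,np.linalg.norm(P(368,480,z)-P(428,480,z)),P(398,503,z)[:2]+22*np.array([np.cos(np.radians(-31.4)),np.sin(np.radians(-31.4))]))
for z in(128,136):print(z,P(398,381,z),np.linalg.norm(P(320,381,z)-P(476,381,z)))
print("mouth",P(399,374,122))
E
```

```text
166 13.743160071357652 [496.49972098 189.08898312]
174 13.255640134524965 [498.2962143  187.98531296]
182 12.768120197692278 [500.09270762 186.88164279]
128 [497.29861945 188.58802874 128.        ] 40.75908598673027
136 [498.24173066 188.00669095 136.        ] 39.52171032238876
mouth [498.05081127 187.81795908 122.        ]
```

The height and centre match a locked, upright seat: bar top at about 174 mm, on the collar's axis. I'm handing it in.

```bash
python3 -c "
from station import robot
print(robot.close_job())"
```

```text
the job is handed in; nothing more can be done
None
```

The cartridge is in the collar, pushed in, turned 60° clockwise from the slots (after touching the end stop) and sprung up into its notches; the last picture shows it upright and released, the arm never went near the jar, and the job was handed in at about 23 s (no verdict came back).

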